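# Load the carton cradle and lay its retaining bar

## Task

Build up the column in the plywood cradle, one carton at a time: set the deep carton squarely on the carton already standing there, then the flat carton squarely on the deep one, sides flush and lids up. Then lay the wooden retaining bar across the cradle, resting down in the notches of both cheeks. Leave the bottom carton where it stands, and do not disturb the tin, the green shoe last or the hammer.

Things in the scene. Friction and masses are not known exactly. Their poses are not given: they have to be found in the camera images.
- cradle: Fixed plywood cradle. Origin: centre of its deck's underside, z up. Deck 130 (x) by 210 (y), 12 mm thick. Two open-framed upright cheeks, 16 mm thick, 90 wide along x, at y = -83 and +83 mm (150 clear between). Each has a notch in its top edge, 40 mm wide along x, centred on x = 0, open through along y; notch floors 158, cheek tops 176 mm above the origin. Open to +x and -x.
- bottom_carton: Closed cardboard carton, 60 (x) by 110 (y) by 45 mm high, standing on the cradle's deck between the cheeks, long side along y. It is loose. Origin: centre of its underside, z up.
- deep_carton: Closed cardboard carton, the deep loose one on the bench: 60 (x) by 110 (y) by 55 mm high. Origin: centre of its underside, z up.
- flat_carton: Closed cardboard carton, the flat loose one on the bench: 60 (x) by 110 (y) by 36 mm high. Origin: centre of its underside, z up.
- bar: Plain wooden retaining bar, 24 (x) by 200 (y) by 20 mm high, lying on the bench. Origin: centre of its underside, z up.
- tin: Bystander: closed steel tin of 72 mm diameter, 85 mm high, standing on the bench. Origin: centre of its underside.
- last: Bystander: green shoe last, about 210 (x) by 80 (y) by 85 mm high. Origin: on the bench, under its middle.
- hammer: Bystander: hammer lying on the bench, about 260 mm long along its x. Origin: underneath, near its middle.
Not all that is in view belongs to the job. What is shaped like the deep_carton but purple is not meant.

How it is judged:
By the outcome, as a careful person would: the job done as asked, in the order asked, and still so for the second after the job is handed in, with the robot touching nothing.
It also fails if it takes over 72 s, if anything falls off the work surface, if the arm or the gripper's body presses on something with over 40 N, if the wrist force passes 120 N, or if a joint passes its speed limit or range.

## Robot

A 7-joint arm with a two-finger parallel gripper is mounted at the origin on the work surface. World frame = base frame: x ahead of the robot, y to its left, z up, the work surface at z = 0. Lengths are in mm, angles in rad, forces in N, time in s.
With the tool pointing down it reaches from about 400 to 850 mm from the base axis. Payload 4.5 kg.
Tool frame: the origin (TCP) lies on the centre line of the jaws, within the pads' length; the fingertips stand 11 mm ahead of it and the grasp point (between the pads) lies 8 mm behind it; z points along the fingers, y is the line along which they close (so a half turn about z gives the same grasp; the last joint's range is limited). The gripper opens to 85 mm and grips with 20 to 120 N. Pads are 22 mm wide; open, the fingers measure 114 mm over their backs; the gripper's body (76 mm by 85 mm) begins 54 mm behind the grasp point. The pads swing forward as they close: fully open they stand 13 mm farther back than shut.
Start: joints at [-1.215, 0.689, -0.195, 1.565, 0.157, 0.902, -0.215], TCP at [197.652, 592.947, 242.317] pointing down, gripper open.
Joint ranges: [-3.01, 3.01], [-0.46, 2.08], [-1.47, 1.51], [0.13, 2.56], [-1, 4.14], [0.04, 2.09], [-2.66, 2.66]. Speed limits (rad/s): [2.57, 2.57, 3.14, 3.14, 3.14, 3.14, 3.14].

## Interface

Orientations are given as a rotation vector (axis times angle).
In Python, from station import monitor, vision, ticket, nets gives the robot as it stands.
- The arm moves only by the tool play_rows, never from a script. Its argument "rows" is a list of rows, each an object of numbers: "rx", "ry", "rz": the turn, a rotation vector about the tool's x, y, z in rad; "dx", "dy", "dz": the shift along the tool's x, y, z in m; "jaw": the closure, from 0 (fully open) to 1 (shut). A call has exactly 8 rows; each row is the pose to reach, as a shift and turn from the pose commanded when the call began, along the tool's axes at that moment; what a row does not reach only later rows make up. A row lasts 1/8 s, in which the tool goes at most 62.5 mm and 10.7 degrees, less where a joint would pass 70% of its speed; a pose out of reach is approached as far as the arm can. A call with a gripper value outside its range is refused whole. The fingers move at their own pace and stop on an object; the grip force is fixed at half the most. Time passes only in rows, so rows that repeat a pose let the fingers close, or fill a call up. It gives the time, the measured TCP pose, the force, the opening and the grip force at its end, in the units of the state.
- monitor.sense(): the state, without advancing time (a new reading comes with each control period).
- vision.capture(name): name is "scene" or "top"; returns a dict with "img" (384x512x3 uint8, blue, green, red), "range_z" (384x512 float32, mm along the optical axis (not along the pixel's ray), 0 where there is no reading), "mtx" (3x3 intrinsics, pixels), "R" (3x3) and "t" (3): a world point X has camera coordinates R X + t. Camera axes: x right, y down, z forward; pixel columns grow to the right and rows downward; lengths in mm; the calibration is good to about 2 mm. A picture is of the moment at which its call begins.
- ticket.sign_off(): hands the job in; it is judged then, once.
Trained networks look in the newest picture that a camera, given by its name, has taken for a name from the list of things; names that differ only in an ending like _2 or _b are one class to them, and where a whole thing is asked for, a point or a joint stands for the part that bears it (a point fixed in the world has none). Each returns a list of dicts, best first, with "conf" (0 to 1); they miss things now and then, are a little off and sometimes report something else, mostly with a low value. They report only what shows in the picture. A call takes as long as a camera call. They do not tell look-alikes from the thing itself.
- nets.trace(thing, camera): "region" (384x512 bool, what is visible of it) and "rect" ([left, top, width, height] in pixels, round what is visible of it).
- nets.tip_of(thing, camera): "point" ([column, row] in pixels: a listed point, or the origin of a listed thing).
The state is a dict: "time": time; "q": joint angles; "joint_vel": joint speeds; "effort": joint torques, N m; "tcp_pos": TCP position; "tool_rot": TCP orientation; "contact_force": force on the tool from outside, world axes, zero at the start; "ft_torque": the same for the moment, N m; "width": finger opening in mm; "grip_force": force on a finger pad.
Only numpy, scipy, OpenCV 4.12 (cv2) and the standard library are available. Lean on these libraries where they do the work, as an engineer would, in place of code of your own. Each camera call takes 0.05 s, during which the arm holds its last target. There are 200 camera calls.

## Working session

There is one attempt and no reset: what is moved stays moved. The work goes in short steps, Python scripts to look and compute and a tool call to move; the robot and the scene stay as the last step left them, time stands still between calls to the robot, and variables do not carry over. Pictures are saved under pics/ and viewed, at most 10 in all, crops included, and the job is handed in when it is done.

Besides the shell and the picture viewer there is one more tool, called by a JSON object that holds its "name" and its "arguments", one argument or row to a line. play_rows: Moves the arm, as the interface text tells. Its arguments: {"type":"object","properties":{"rows":{"type":"array","items":{"type":"object","properties":{"rx":{"type":"number"},"ry":{"type":"number"},"rz":{"type":"number"},"dx":{"type":"number"},"dy":{"type":"number"},"dz":{"type":"number"},"jaw":{"type":"number"}}}}},"required":["rows"]}

```bash
ls; mkdir -p pics; cat > h.py <<'E'
import numpy as np, cv2
from station import monitor, vision, ticket, nets
def world(c,u,v,d):
    K=c['mtx'];p=np.stack([(u-K[0,2])*d/K[0,0],(v-K[1,2])*d/K[1,1],d],-1)
    return (p-c['t'])@c['R']
def cloud(c,mask=None):
    d=c['range_z'];m=d>0
    if mask is not None:m&=mask
    v,u=np.nonzero(m);return world(c,u,v,d[m])
E
python3 - <<'E'
from h import *
s=monitor.sense();print({k:np.round(v,3) for k,v in s.items()})
for n in("scene","top"):
    c=vision.capture(n);cv2.imwrite(f"pics/{n}0.png",c['img']);np.savez(f'{n}0.npz',**c)
    print(n,(-c['R'].T@c['t']).round(),c['R'].round(2).tolist(),c['mtx'][0,0])
    for t in("cradle","bottom_carton","deep_carton","flat_carton","bar","tin","last","hammer"):
        for r in nets.trace(t,n)[:3]:
            P=cloud(c,r['region'])
            if len(P)<20: continue
            zt=np.percentile(P[:,2],95);T=P[abs(P[:,2]-zt)<6]
            rc=cv2.minAreaRect(T[:,:2].astype(np.float32))
            print(t,round(r['conf'],2),r['rect'],'ztop',round(zt,1),np.round(rc[0],1),np.round(rc[1],1),round(rc[2],1))
E
```

```text
pics
{'time': np.float64(0.0), 'q': array([-1.215,  0.69 , -0.195,  1.566,  0.157,  0.902, -0.215]), 'joint_vel': array([-0.001,  0.001, -0.001,  0.002, -0.   , -0.   ,  0.001]), 'effort': array([-0.0000e+00, -5.3961e+01, -1.2670e+00, -1.5854e+01,  9.0000e-03,
        9.0000e-03, -0.0000e+00]), 'tcp_pos': array([197.496, 592.298, 241.46 ]), 'tool_rot': array([-5.030e-01, -3.101e+00,  3.000e-03]), 'contact_force': array([-0.049, -0.224, -0.039]), 'ft_torque': array([0.019, 0.082, 0.028]), 'grip_force': np.float64(0.0), 'width': np.float64(85.375)}
scene [1602. -222. 1197.] [[0.22, 0.98, 0.01], [0.72, -0.16, -0.68], [-0.66, 0.15, -0.74]] 428.66819591017475
cradle 0.81 [291.8, 157.6, 61.8, 59.9] ztop 172.9 [607.  258.2] [182.7  93.1] 83.5
cradle 0.55 [152.5, 193.1, 30.6, 18.0] ztop 38.4 [ 486.7 -303. ] [108.9  64.6] 70.9
bottom_carton 0.81 [310.8, 184.0, 29.9, 22.1] ztop 58.7 [606.7 257.2] [111.   64.8] 80.5
deep_carton 0.95 [235.5, 181.8, 34.3, 26.6] ztop 57.1 [546.5  -0.6] [ 64.  111.7] 12.9
deep_carton 0.83 [213.8, 147.4, 15.9, 28.9] ztop 57.9 [359.9 -83.7] [ 59.  160.1] 84.6
deep_ca
[... 822 characters left out ...]
9 257.3] [110.1  59.6] 83.6
deep_carton 0.97 [230.8, 184.6, 38.1, 22.0] ztop 58.9 [539.5  -0.9] [ 58.7 109.4] 13.3
deep_carton 0.92 [273.7, 211.4, 33.6, 14.5] ztop 59.1 [ 461.5 -139.6] [110.3  59.6] 85.1
deep_carton 0.69 [303.5, 236.0, 30.9, 41.9] ztop 58.9 [ 333.4 -241.2] [ 60.8 109. ] 63.4
flat_carton 0.71 [318.4, 202.3, 36.7, 24.7] ztop 40.0 [ 481.3 -303.3] [110.4  59.6] 71.9
bar 0.84 [255.1, 156.6, 57.6, 11.7] ztop 23.5 [ 660.8 -130.6] [196.2  22.4] 89.3
tin 0.78 [211.0, 117.5, 21.2, 24.0] ztop 88.7 [775.2  94.8] [60.2 61.5] 89.4
last 0.93 [77.8, 182.2, 40.0, 62.4] ztop 84.8 [436.4 528.1] [44.  56.5] 77.8
hammer 0.82 [387.7, 195.8, 25.7, 72.9] ztop 28.0 [ 417.9 -485.3] [ 87.4 260.3] 70.8
```

View pics/scene0.png

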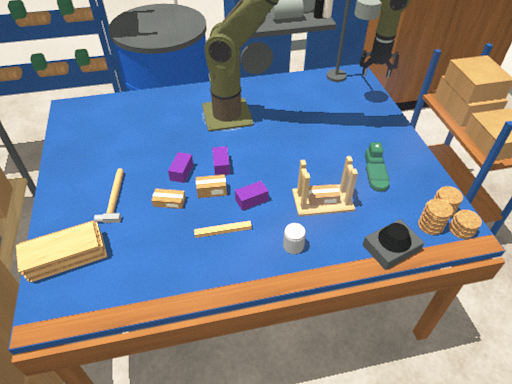

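View pics/top0.png

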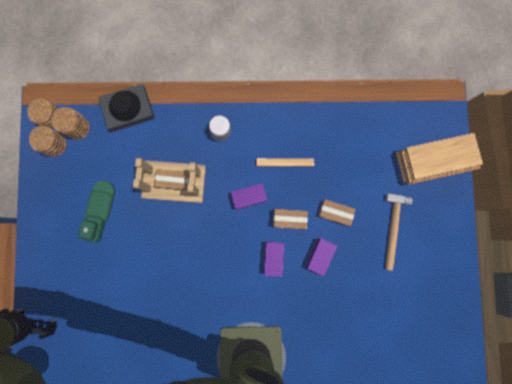

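Deep carton = brown one at top px (291,219); flat = (337,212); the purple ones are look-alikes. The bar is at (285,162), and the cradle with the bottom carton at (170,181). Next I'll refine the top-face fits and the table height in both views.

```bash
cat >> h.py <<'E'
import scipy.optimize as so
def table(c):
    P=cloud(c);m=(P[:,0]>300)&(P[:,0]<850)&(abs(P[:,1])<600)&(abs(P[:,2])<12);P=P[m]
    A=np.c_[P[:,:2],np.ones(len(P))]
    for _ in range(4):
        k=np.linalg.lstsq(A,P[:,2],rcond=None)[0];r=P[:,2]-A@k;g=abs(r)<4;A,P=A[g],P[g]
    return k,r.std()
def face(c,cx,cy,z,L,W,yaw,rad=90,tol=6,k=None):
    """fit a LxW rectangle (L along yaw, deg) to points near height z"""
    P=cloud(c)
    if k is not None: P[:,2]-=P[:,:2]@k[:2]+k[2]
    P=P[(np.hypot(P[:,0]-cx,P[:,1]-cy)<rad)&(abs(P[:,2]-z)<tol)]
    def loc(p):
        a=p[2];d=P[:,:2]-p[:2];return d@[np.cos(a),np.sin(a)],d@[-np.sin(a),np.cos(a)]
    def cost(p):
        u,v=loc(p);e=np.hypot(np.maximum(abs(u)-L/2,0),np.maximum(abs(v)-W/2,0))
        # outside points penalised (capped), inside pulled centred by edge balance
        return np.minimum(e,8).sum()+0.02*len(P)*(np.mean(u)**2+np.mean(v)**2)**.5
    best=min((so.minimize(cost,[cx+dx,cy+dy,np.radians(yaw+da)],method='Nelder-Mead',options=dict(xatol=1e-3,fatol=1e-3)) for dx in(-4,4) for dy in(-4,4) for da in(-4,4)),key=lambda r:r.fun)
    u,v=loc(best.x);i=(abs(u)<L/2+3)&(abs(v)<W/2+3)
    return np.r_[best.x[:2],np.degrees(best.x[2]),np.median(P[i,2]),i.sum()].round(1)
OBJ=dict(deep=(464,-140,55,110,60,85),flat=(484,-303,36,110,60,72),bar=(664,-131,20,200,24,89),bottom=(603,257,57,110,60,83))
E
python3 - <<'E'
from h import *
for n in("scene","top"):
    c=dict(np.load(n+'0.npz'));k,s=table(c);print(n,k,s)
    for o,(x,y,z,L,W,a) in OBJ.items(): print(o,face(c,x,y,z,L,W,a,rad=L/2+25,tol=8,k=k))
    P=cloud(c);P[:,2]-=P[:,:2]@k[:2]+k[2]
    P=P[(np.hypot(P[:,0]-603,P[:,1]-258)<130)]
    for z0,z1 in((150,163),(168,182),(5,18)):
        Q=P[(P[:,2]>z0)&(P[:,2]<z1)];r=cv2.minAreaRect(Q[:,:2].astype(np.float32));print('cradle',z0,len(Q),np.round(np.median(Q[:,2]),1),[np.round(v,1) for v in r])
E
```

```text
scene [ 1.04812871e-04 -8.84063366e-04 -1.30752481e+00] 1.9512455231664052
deep [ 467.2 -140.7   84.8   54.5  371. ]
flat [ 486.9 -303.7   70.8   35.3  392. ]
bar [ 665.7 -127.8   89.    19.1  366. ]
bottom [606.8 256.2  82.1  56.6 388. ]
cradle 150 113 157.5 [array([604.3, 259.2]), array([182.4,  92.4]), np.float64(84.6)]
cradle 168 137 175.5 [array([602.5, 259.8]), array([184.5, 101. ]), np.float64(84.0)]
cradle 5 701 11.4 [array([601.3, 252.1]), array([227.3, 237.7]), np.float64(83.8)]
top [-2.05077838e-05 -6.43991081e-05 -5.75142882e-01] 2.0253007672703496
deep [ 461.1 -139.8   85.2   55.   581. ]
flat [ 481.1 -302.4   71.9   36.1  567. ]
bar [ 661.  -130.3   88.9   19.5  400. ]
bottom [600.7 257.6  82.8  56.7 586. ]
cradle 150 162 157.2 [array([598.9, 259.8]), array([182.4,  88.8]), np.float64(84.6)]
cradle 168 188 175.8 [array([598.9, 260.5]), array([182.7,  89.8]), np.float64(84.8)]
cradle 5 1302 11.7 [array([601.1, 259.5]), array([244.8, 246.7]), np.float64(25.8)]
```

```bash
cat > plan.py <<'E'
import sys,numpy as np
from station import monitor
from scipy.spatial.transform import Rotation as Ro
# plan.py x,y,z,closing_deg [more...] : each printed as a delta from the present pose
s=monitor.sense();p=s['tcp_pos'];R=Ro.from_rotvec(s['tool_rot'])
print('t %.2f'%s['time'],p.round(1),'closing %.1f'%np.degrees(np.arctan2(*R.as_matrix()[1::-1,1])),'w %.1f'%s['width'],'F',s['contact_force'].round(1),'q',s['q'].round(2))
for a in sys.argv[1:]:
    x,y,z,th=map(float,a.split(','));t=np.radians(th)
    Y=np.array([np.cos(t),np.sin(t),0]);Z=np.array([0,0,-1.]);T=Ro.from_matrix(np.c_[np.cross(Y,Z),Y,Z])
    d=R.inv().apply(np.array([x,y,z])-p)/1000
    print(a,'d',d.round(4),'r',(R.inv()*T).as_rotvec().round(4))
E
python3 plan.py 430,140,220,15 464,-140,160,-5
```

```text
t 0.90 [197.7 592.9 242.3] closing 71.6 w 85.6 F [ 0.3 -0.4 -0.5] q [-1.22  0.69 -0.19  1.57  0.16  0.9  -0.22]
430,140,220,15 d [-0.3637 -0.3562  0.0223] r [ 1.000e-04 -0.000e+00  9.872e-01]
464,-140,160,-5 d [-0.4845 -0.6111  0.0823] r [ 1.0000e-04 -0.0000e+00  1.3363e+00]
```

{"name": "play_rows", "arguments": {
  "rows": [
    {"dx": -0.045, "dy": -0.044, "dz": 0.003, "rz": 0.12, "jaw": 0},
    {"dx": -0.089, "dy": -0.087, "dz": 0.006, "rz": 0.24, "jaw": 0},
    {"dx": -0.133, "dy": -0.131, "dz": 0.009, "rz": 0.37, "jaw": 0},
    {"dx": -0.177, "dy": -0.174, "dz": 0.012, "rz": 0.49, "jaw": 0},
    {"dx": -0.221, "dy": -0.217, "dz": 0.015, "rz": 0.61, "jaw": 0},
    {"dx": -0.265, "dy": -0.26, "dz": 0.018, "rz": 0.74, "jaw": 0},
    {"dx": -0.309, "dy": -0.303, "dz": 0.02, "rz": 0.86, "jaw": 0},
    {"dx": -0.353, "dy": -0.346, "dz": 0.022, "rz": 0.987, "jaw": 0}
  ]
}}

```text
validation failed for argument at $.ro...
```

```bash
python3 plan.py 464,-140,130,-5 464,-140,35,-5
```

```text
t 0.90 [197.7 592.9 242.3] closing 71.6 w 85.6 F [ 0.3 -0.4 -0.5] q [-1.22  0.69 -0.19  1.57  0.16  0.9  -0.22]
464,-140,130,-5 d [-0.4845 -0.6111  0.1123] r [ 1.0000e-04 -0.0000e+00  1.3363e+00]
464,-140,35,-5 d [-0.4845 -0.6111  0.2073] r [ 1.0000e-04 -0.0000e+00  1.3363e+00]
```

{"name": "play_rows", "arguments": {
  "rows": [
    {"dx": -0.045, "dy": -0.044, "dz": 0.003, "rx": 0, "ry": 0, "rz": 0.12, "jaw": 0},
    {"dx": -0.089, "dy": -0.087, "dz": 0.006, "rx": 0, "ry": 0, "rz": 0.24, "jaw": 0},
    {"dx": -0.133, "dy": -0.131, "dz": 0.009, "rx": 0, "ry": 0, "rz": 0.37, "jaw": 0},
    {"dx": -0.177, "dy": -0.174, "dz": 0.012, "rx": 0, "ry": 0, "rz": 0.49, "jaw": 0},
    {"dx": -0.221, "dy": -0.217, "dz": 0.015, "rx": 0, "ry": 0, "rz": 0.61, "jaw": 0},
    {"dx": -0.265, "dy": -0.26, "dz": 0.018, "rx": 0, "ry": 0, "rz": 0.74, "jaw": 0},
    {"dx": -0.309, "dy": -0.303, "dz": 0.02, "rx": 0, "ry": 0, "rz": 0.86, "jaw": 0},
    {"dx": -0.353, "dy": -0.346, "dz": 0.022, "rx": 0, "ry": 0, "rz": 0.987, "jaw": 0}
  ]
}}

```text
time: 1.9
tcp_pos: [424.2, 151.6, 220.6]
tool_rot: [1.916, 2.489, 0.002]
contact_force: [1.3, 0.4, 0.5]
width: 85.3
grip_force: 0.0
```

```bash
python3 plan.py 464,-140,130,-5 464,-140,35,-5
```

```text
t 1.90 [424.2 151.6 220.6] closing 14.8 w 85.3 F [1.3 0.4 0.5] q [-0.46  0.51  0.01  2.1  -0.01  0.53 -0.17]
464,-140,130,-5 d [-0.2921 -0.0362  0.0904] r [ 0.0013 -0.0007  0.3456]
464,-140,35,-5 d [-0.2922 -0.0363  0.1854] r [ 0.0013 -0.0007  0.3456]
```

{"name": "play_rows", "arguments": {
  "rows": [
    {"dx": -0.049, "dy": -0.006, "dz": 0.015, "rx": 0, "ry": 0, "rz": 0.058, "jaw": 0},
    {"dx": -0.098, "dy": -0.012, "dz": 0.03, "rx": 0, "ry": 0, "rz": 0.115, "jaw": 0},
    {"dx": -0.147, "dy": -0.018, "dz": 0.045, "rx": 0, "ry": 0, "rz": 0.173, "jaw": 0},
    {"dx": -0.196, "dy": -0.024, "dz": 0.06, "rx": 0, "ry": 0, "rz": 0.23, "jaw": 0},
    {"dx": -0.245, "dy": -0.03, "dz": 0.075, "rx": 0, "ry": 0, "rz": 0.29, "jaw": 0},
    {"dx": -0.292, "dy": -0.036, "dz": 0.09, "rx": 0.001, "ry": -0.001, "rz": 0.346, "jaw": 0},
    {"dx": -0.292, "dy": -0.036, "dz": 0.12, "rx": 0.001, "ry": -0.001, "rz": 0.346, "jaw": 0},
    {"dx": -0.292, "dy": -0.036, "dz": 0.14, "rx": 0.001, "ry": -0.001, "rz": 0.346, "jaw": 0}
  ]
}}

```text
time: 2.9
tcp_pos: [464.1, -139.2, 79.3]
tool_rot: [2.314, 2.124, -0.002]
contact_force: [-0.9, 0.0, 0.3]
width: 85.3
grip_force: 0.0
```

```bash
python3 - <<'E'
from h import *
for n in("scene","top"):
    c=vision.capture(n);cv2.imwrite(f"pics/{n}1.png",c['img'])
    i=c['img'];X=np.array([464,-140,60.]);q=c['mtx']@(c['R']@X+c['t']);u,v=(q[:2]/q[2]).astype(int)
    cr=cv2.resize(i[v-50:v+40,u-50:u+50],None,fx=4,fy=4,interpolation=cv2.INTER_CUBIC)
    globals()[n]=cr
cv2.imwrite('pics/g1.png',np.hstack([scene,top]))
E
python3 plan.py 464,-140,30,-5
```

```text
t 3.00 [ 463.2 -138.1   78.8] closing -4.8 w 85.7 F [-0.3  0.7 -0.2] q [ 0.19  0.8   0.01  2.11 -0.01  0.23  0.12]
464,-140,30,-5 d [-0.0018  0.0011  0.0488] r [-0.0037  0.0004  0.0032]
```

View pics/g1.png

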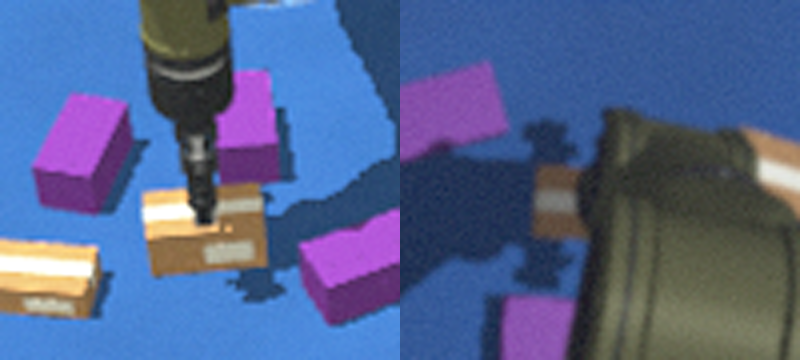

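The scene view shows the jaws straddling the deep carton, at about its middle (crop px (205,215)); the top view is hidden by the arm. Descending and gripping.

{"name": "play_rows", "arguments": {
  "rows": [
    {"dx": -0.001, "dy": 0, "dz": 0.02, "rx": -0.002, "ry": 0, "rz": 0, "jaw": 0},
    {"dx": -0.001, "dy": 0, "dz": 0.04, "rx": -0.002, "ry": 0, "rz": 0, "jaw": 0},
    {"dx": -0.001, "dy": 0, "dz": 0.05, "rx": -0.002, "ry": 0, "rz": 0, "jaw": 0},
    {"dx": -0.001, "dy": 0, "dz": 0.05, "rx": -0.002, "ry": 0, "rz": 0, "jaw": 0.4},
    {"dx": -0.001, "dy": 0, "dz": 0.05, "rx": -0.002, "ry": 0, "rz": 0, "jaw": 0.6},
    {"dx": -0.001, "dy": 0, "dz": 0.05, "rx": -0.002, "ry": 0, "rz": 0, "jaw": 1},
    {"dx": -0.001, "dy": 0, "dz": 0.05, "rx": -0.002, "ry": 0, "rz": 0, "jaw": 1},
    {"dx": -0.001, "dy": 0, "dz": 0.05, "rx": -0.002, "ry": 0, "rz": 0, "jaw": 1}
  ]
}}

```text
time: 4.0
tcp_pos: [464.1, -139.4, 31.1]
tool_rot: [2.311, 2.125, 0.001]
contact_force: [-0.2, 1.4, 6.4]
width: 58.9
grip_force: 66.4
```

```bash
python3 plan.py 440,-100,200,-5 440,100,240,-5
```

```text
t 4.00 [ 464.1 -139.4   31.1] closing -4.8 w 58.9 F [-0.2  1.4  6.4] q [ 0.19  0.9   0.    2.12 -0.01  0.11  0.12]
440,-100,200,-5 d [ 0.037 -0.027 -0.169] r [0.0022 0.0012 0.0033]
440,100,240,-5 d [ 0.2363 -0.0437 -0.2093] r [0.0022 0.0012 0.0033]
```

{"name": "play_rows", "arguments": {
  "rows": [
    {"dx": 0, "dy": 0, "dz": -0.02, "rx": 0, "ry": 0, "rz": 0, "jaw": 1},
    {"dx": 0, "dy": 0, "dz": -0.06, "rx": 0.001, "ry": 0, "rz": 0, "jaw": 1},
    {"dx": 0, "dy": 0, "dz": -0.11, "rx": 0.002, "ry": 0.001, "rz": 0, "jaw": 1},
    {"dx": 0.02, "dy": 0.005, "dz": -0.16, "rx": 0.002, "ry": 0.001, "rz": 0, "jaw": 1},
    {"dx": 0.06, "dy": 0.01, "dz": -0.2, "rx": 0.002, "ry": 0.001, "rz": 0, "jaw": 1},
    {"dx": 0.11, "dy": 0.02, "dz": -0.214, "rx": 0.002, "ry": 0.001, "rz": 0.01, "jaw": 1},
    {"dx": 0.16, "dy": 0.04, "dz": -0.214, "rx": 0.002, "ry": 0.001, "rz": 0.02, "jaw": 1},
    {"dx": 0.2, "dy": 0.06, "dz": -0.214, "rx": 0.002, "ry": 0.001, "rz": 0.04, "jaw": 1}
  ]
}}

```text
time: 5.0
tcp_pos: [540.1, 57.6, 244.3]
tool_rot: [-2.353, -2.08, 0.001]
contact_force: [0.9, -0.2, -4.1]
width: 59.4
grip_force: 66.3
```

```bash
python3 plan.py 603,257,245,-7.5
```

```text
t 5.00 [540.1  57.6 244.3] closing -7.0 w 59.4 F [ 0.9 -0.2 -4.1] q [-0.24  0.58  0.08  1.82 -0.06  0.75 -0.25]
603,257,245,-7.5 d [ 0.2056  0.038  -0.0007] r [-0.0012 -0.0005  0.0081]
```

{"name": "play_rows", "arguments": {
  "rows": [
    {"dx": 0.045, "dy": 0.008, "dz": 0, "rx": 0, "ry": 0, "rz": 0.002, "jaw": 1},
    {"dx": 0.09, "dy": 0.016, "dz": 0, "rx": 0, "ry": 0, "rz": 0.004, "jaw": 1},
    {"dx": 0.135, "dy": 0.025, "dz": 0, "rx": 0, "ry": 0, "rz": 0.006, "jaw": 1},
    {"dx": 0.175, "dy": 0.032, "dz": 0, "rx": -0.001, "ry": 0, "rz": 0.008, "jaw": 1},
    {"dx": 0.198, "dy": 0.036, "dz": 0, "rx": -0.001, "ry": 0, "rz": 0.008, "jaw": 1},
    {"dx": 0.2055, "dy": 0.038, "dz": 0, "rx": -0.001, "ry": 0, "rz": 0.008, "jaw": 1},
    {"dx": 0.2055, "dy": 0.038, "dz": 0, "rx": -0.001, "ry": 0, "rz": 0.008, "jaw": 1},
    {"dx": 0.2055, "dy": 0.038, "dz": 0, "rx": -0.001, "ry": 0, "rz": 0.008, "jaw": 1}
  ]
}}

```text
time: 6.0
tcp_pos: [603.2, 252.2, 244.0]
tool_rot: [2.365, 2.067, -0.002]
contact_force: [-0.1, -0.8, -3.5]
width: 59.2
grip_force: 66.2
```

```bash
python3 - <<'E'
from h import *
crs=[]
for n in("scene","top"):
    c=vision.capture(n);np.savez(f'{n}2.npz',**c);k,_=table(c)
    i=c['img'];X=np.array([603,257,220.]);q=c['mtx']@(c['R']@X+c['t']);u,v=(q[:2]/q[2]).astype(int)
    crs.append(cv2.resize(i[v-50:v+50,u-50:u+50],None,fx=4,fy=4,interpolation=cv2.INTER_CUBIC))
    print(n,face(c,603,257,270,110,60,83,rad=80,tol=8,k=k))
cv2.imwrite('pics/g2.png',np.hstack(crs))
E
python3 plan.py
```

```text
scene [607.  248.7  82.2 267.6 291. ]
top [595.5 218.1  82.7 267.8 320. ]
t 6.10 [603.3 252.7 244.2] closing -7.7 w 59.3 F [-0.5 -0.7 -3.2] q [-0.53  0.73  0.11  1.48 -0.09  0.94 -0.52]
```

View pics/g2.png

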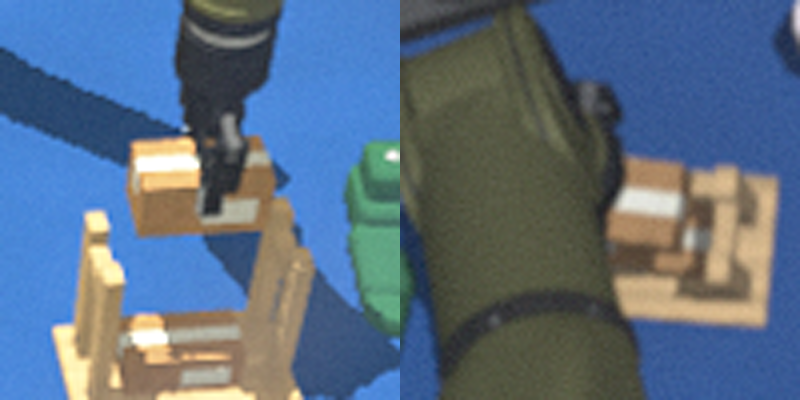

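```bash
cat >> h.py <<'E'
def front(c,cx,cy,z0,z1,yaw=82.5,k=None):
    """+x face in the scene view: normal offset, mean of end positions along the face, face yaw (relative to cx,cy axes)"""
    P=cloud(c)
    if k is not None: P[:,2]-=P[:,:2]@k[:2]+k[2]
    a=np.radians(yaw);l=np.array([np.cos(a),np.sin(a)]);nn=np.array([np.sin(a),-np.cos(a)])
    d=P[:,:2]-[cx,cy];u=d@l;n=d@nn;m=(abs(u)<68)&(abs(n-30)<14)&(P[:,2]>z0)&(P[:,2]<z1);u,n,z=u[m],n[m],P[m,2]
    g=abs(n-np.median(n))<6
    for _ in range(3):
        f=np.polyfit(u[g],n[g],1);g=abs(n-np.polyval(f,u))<4
    u,z=u[g],z[g];lo,hi=[],[]
    for b in np.arange(z0,z1,4):
        s=u[(z>=b)&(z<b+4)]
        if len(s)>8: lo.append(s.min());hi.append(s.max())
    return dict(n=round(f[1],1),slope=round(np.degrees(f[0]),1),lo=round(np.mean(lo),1),hi=round(np.mean(hi),1),mid=round((np.mean(lo)+np.mean(hi))/2,1),N=len(u))
E
python3 - <<'E'
from h import *
c0=dict(np.load('scene0.npz'));c2=dict(np.load('scene2.npz'))
k,_=table(c0)
print('bottom0',front(c0,607,256,18,52,k=k)); print('bottom2',front(c2,607,256,18,52,k=k))
print('held',front(c2,607,252,218,262,k=k))
print('deep0',front(c0,467,-140.5,6,50,yaw=85,k=k))
t0=dict(np.load('top0.npz'));t2=dict(np.load('top2.npz'));kt,_=table(t0)
# top view: tight lid points in held vs bottom, -y end and x edges
for nm,t,z,cy in(('bottom',t0,57,257),('held',t2,268,252)):
    P=cloud(t);P[:,2]-=kt[2]
    a=np.radians(82.5);d=P[:,:2]-[600,cy];u=d@[np.cos(a),np.sin(a)];n=d@[np.sin(a),-np.cos(a)]
    m=(abs(P[:,2]-z)<6)&(abs(n)<45)&(u>-68)&(u<-28);u,n=u[m],n[m]
    print(nm,m.sum(),'u end',np.percentile(u,[0,3]).round(1),'n',np.percentile(n,[2,98]).round(1), 'mid',np.percentile(n,[2,98]).mean().round(1))
E
```

```text
bottom0 {'n': np.float64(27.2), 'slope': np.float64(-0.5), 'lo': np.float64(-45.9), 'hi': np.float64(52.8), 'mid': np.float64(3.5), 'N': 172}
bottom2 {'n': np.float64(27.2), 'slope': np.float64(-0.9), 'lo': np.float64(-50.1), 'hi': np.float64(51.1), 'mid': np.float64(0.5), 'N': 167}
held {'n': np.float64(27.1), 'slope': np.float64(0.4), 'lo': np.float64(-53.4), 'hi': np.float64(50.5), 'mid': np.float64(-1.4), 'N': 249}
deep0 {'n': np.float64(27.3), 'slope': np.float64(-0.1), 'lo': np.float64(-48.4), 'hi': np.float64(52.1), 'mid': np.float64(1.8), 'N': 217}
bottom 135 u end [-55.3 -54.1] n [-27.4  30.2] mid 1.4
held 208 u end [-55.8 -55.3] n [-27.8  29.8] mid 1.0
```

The scene view shows the held carton over the cradle at (200,185), with the bottom one showing below it at (185,350). The top view sees its -y end at (650,200). By both views it has to go about 5.5 mm along +y, and its x already agrees.

```bash
python3 plan.py 603.7,258.2,150,-7.1 603.7,258.2,98,-7.1
```

```text
t 6.10 [603.3 252.7 244.2] closing -7.7 w 59.3 F [-0.5 -0.7 -3.2] q [-0.53  0.73  0.11  1.48 -0.09  0.94 -0.52]
603.7,258.2,150,-7.1 d [ 0.0056 -0.0004  0.0942] r [ 0.0001  0.0011 -0.0101]
603.7,258.2,98,-7.1 d [ 0.0057 -0.0004  0.1462] r [ 0.0001  0.0011 -0.0101]
```

{"name": "play_rows", "arguments": {
  "rows": [
    {"dx": 0.003, "dy": 0, "dz": 0, "rx": 0, "ry": 0, "rz": -0.005, "jaw": 1},
    {"dx": 0.0056, "dy": 0, "dz": 0.01, "rx": 0, "ry": 0, "rz": -0.01, "jaw": 1},
    {"dx": 0.0056, "dy": 0, "dz": 0.045, "rx": 0, "ry": 0.001, "rz": -0.01, "jaw": 1},
    {"dx": 0.0056, "dy": 0, "dz": 0.08, "rx": 0, "ry": 0.001, "rz": -0.01, "jaw": 1},
    {"dx": 0.0056, "dy": 0, "dz": 0.115, "rx": 0, "ry": 0.001, "rz": -0.01, "jaw": 1},
    {"dx": 0.0056, "dy": 0, "dz": 0.14, "rx": 0, "ry": 0.001, "rz": -0.01, "jaw": 1},
    {"dx": 0.0056, "dy": 0, "dz": 0.146, "rx": 0, "ry": 0.001, "rz": -0.01, "jaw": 1},
    {"dx": 0.0056, "dy": 0, "dz": 0.146, "rx": 0, "ry": 0.001, "rz": -0.01, "jaw": 1}
  ]
}}

```text
time: 7.1
tcp_pos: [604.2, 260.1, 98.1]
tool_rot: [-2.352, -2.082, -0.001]
contact_force: [0.1, -0.1, -2.1]
width: 59.0
grip_force: 66.0
```

```bash
cat > chk.py <<'E'
from h import *
import sys
tag,z0,z1,y0,y1=sys.argv[1],*map(float,sys.argv[2:6])
c0=dict(np.load('scene0.npz'));k,_=table(c0)
c=vision.capture('scene');np.savez(f'scene{tag}.npz',**c)
print('lower',front(c,607,256,y0,y1,k=k));print('upper',front(c,607,256,z0,z1,k=k))
t=vision.capture('top');np.savez(f'top{tag}.npz',**t)
i=c['img'];X=np.array([603,257,90.]);crs=[]
for i in(c,t):
    q=i['mtx']@(i['R']@X+i['t']);u,v=(q[:2]/q[2]).astype(int)
    crs.append(cv2.resize(i['img'][v-40:v+40,u-40:u+40],None,fx=5,fy=5,interpolation=cv2.INTER_CUBIC))
cv2.imwrite(f'pics/g{tag}.png',np.hstack(crs))
E
python3 chk.py 3 72 110 16 52; python3 plan.py 603.7,258.2,89,-7.1
```

```text
lower {'n': np.float64(27.1), 'slope': np.float64(-1.2), 'lo': np.float64(-49.5), 'hi': np.float64(51.6), 'mid': np.float64(1.0), 'N': 172}
upper {'n': np.float64(28.4), 'slope': np.float64(-0.2), 'lo': np.float64(-49.6), 'hi': np.float64(50.5), 'mid': np.float64(0.4), 'N': 179}
t 7.20 [605.  260.4  99.3] closing -7.0 w 59.0 F [ 0.2 -0.3 -2.5] q [-0.52  0.91  0.08  1.57 -0.1   0.66 -0.51]
603.7,258.2,89,-7.1 d [-0.0023 -0.0011  0.0103] r [ 0.0023 -0.0022  0.0019]
```

View pics/g3.png

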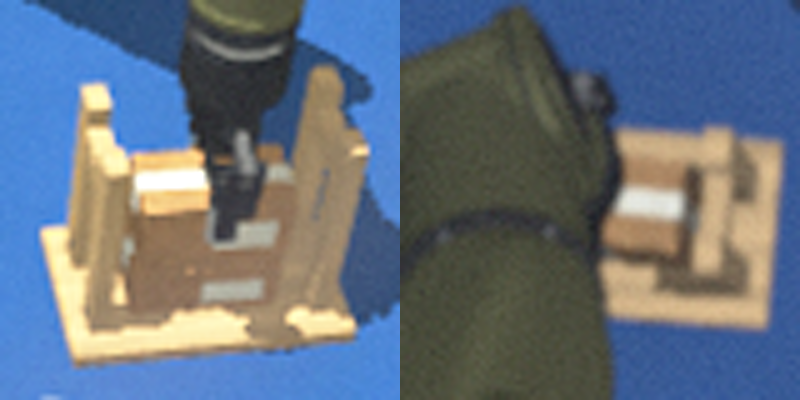

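```bash
cat > topchk.py <<'E'
from h import *
import sys
# topchk.py tag:z ... : -y end of a lid in the top view, bottom lid (start picture) as reference
t0=dict(np.load('top0.npz'));kt,_=table(t0)
for a in ['0:57']+sys.argv[1:]:
    g,z=a.split(':');t=dict(np.load(f'top{g}.npz'));P=cloud(t);P[:,2]-=kt[2]
    an=np.radians(82.5);d=P[:,:2]-[600,257];u=d@[np.cos(an),np.sin(an)];n=d@[np.sin(an),-np.cos(an)]
    m=(abs(P[:,2]-float(z))<6)&(abs(n)<45)&(u>-66)&(u<-30);u,n=u[m],n[m]
    f=[np.mean([f(n[(u>=b)&(u<b+4)]) for b in(-50,-46,-42,-38,-34)]) for f in(np.min,np.max)]
    e=np.mean([u[(n>=b)&(n<b+4)].min() for b in range(-20,20,4)])
    print(a,m.sum(),'u end %.1f n %.1f %.1f mid %.1f'%(e,*f,np.mean(f)), 'z',np.median(P[m[:len(P)],2]) if 0 else '')
E
python3 topchk.py 3:123
```

```text
0:57 126 u end -53.5 n -26.9 29.7 mid 1.4 z 
3:123 133 u end -51.6 n -26.1 31.3 mid 2.6 z
```

{"name": "play_rows", "arguments": {
  "rows": [
    {"dx": -0.001, "dy": -0.0012, "dz": 0, "rx": 0, "ry": 0, "rz": 0, "jaw": 1},
    {"dx": -0.001, "dy": -0.0012, "dz": 0.003, "rx": 0.001, "ry": -0.001, "rz": 0, "jaw": 1},
    {"dx": -0.001, "dy": -0.0012, "dz": 0.006, "rx": 0.001, "ry": -0.001, "rz": 0, "jaw": 1},
    {"dx": -0.001, "dy": -0.0012, "dz": 0.008, "rx": 0.001, "ry": -0.001, "rz": 0, "jaw": 1},
    {"dx": -0.001, "dy": -0.0012, "dz": 0.009, "rx": 0.001, "ry": -0.001, "rz": 0, "jaw": 1},
    {"dx": -0.001, "dy": -0.0012, "dz": 0.0095, "rx": 0.001, "ry": -0.001, "rz": 0, "jaw": 1},
    {"dx": -0.001, "dy": -0.0012, "dz": 0.0095, "rx": 0.001, "ry": -0.001, "rz": 0, "jaw": 1},
    {"dx": -0.001, "dy": -0.0012, "dz": 0.0095, "rx": 0.001, "ry": -0.001, "rz": 0, "jaw": 1}
  ]
}}

```text
time: 8.2
tcp_pos: [602.8, 259.1, 88.7]
tool_rot: [-2.352, -2.082, 0.001]
contact_force: [-0.2, -0.3, -3.5]
width: 59.1
grip_force: 66.0
```

```bash
python3 chk.py 4 72 106 16 52; python3 topchk.py 4:113;python3 plan.py
```

```text
lower {'n': np.float64(27.3), 'slope': np.float64(-0.2), 'lo': np.float64(-49.7), 'hi': np.float64(52.6), 'mid': np.float64(1.5), 'N': 180}
upper {'n': np.float64(27.1), 'slope': np.float64(-0.3), 'lo': np.float64(-49.5), 'hi': np.float64(50.7), 'mid': np.float64(0.6), 'N': 150}
0:57 126 u end -53.5 n -26.9 29.7 mid 1.4 z 
4:113 137 u end -52.4 n -28.1 29.2 mid 0.5 z 
t 8.30 [602.8 259.1  88.6] closing -7.0 w 59.2 F [-0.2  0.5 -3.6] q [-0.52  0.92  0.08  1.58 -0.1   0.64 -0.51]
```

{"name": "play_rows", "arguments": {
  "rows": [
    {"dx": 0, "dy": 0.0004, "dz": 0.0003, "rx": 0, "ry": 0, "rz": 0, "jaw": 1},
    {"dx": 0, "dy": 0.0004, "dz": 0.0006, "rx": 0, "ry": 0, "rz": 0, "jaw": 1},
    {"dx": 0, "dy": 0.0004, "dz": 0.0009, "rx": 0, "ry": 0, "rz": 0, "jaw": 1},
    {"dx": 0, "dy": 0.0004, "dz": 0.0012, "rx": 0, "ry": 0, "rz": 0, "jaw": 1},
    {"dx": 0, "dy": 0.0004, "dz": 0.0012, "rx": 0, "ry": 0, "rz": 0, "jaw": 1},
    {"dx": 0, "dy": 0.0004, "dz": 0.0012, "rx": 0, "ry": 0, "rz": 0, "jaw": 1},
    {"dx": 0, "dy": 0.0004, "dz": 0.0012, "rx": 0, "ry": 0, "rz": 0, "jaw": 1},
    {"dx": 0, "dy": 0.0004, "dz": 0.0012, "rx": 0, "ry": 0, "rz": 0, "jaw": 1}
  ]
}}

```text
time: 9.3
tcp_pos: [603.3, 259.1, 88.2]
tool_rot: [-2.352, -2.082, 0.0]
contact_force: [-1.2, -0.2, 5.6]
width: 59.4
grip_force: 67.3
```

{"name": "play_rows", "arguments": {
  "rows": [
    {"dx": 0, "dy": 0, "dz": 0, "rx": 0, "ry": 0, "rz": 0, "jaw": 0.28},
    {"dx": 0, "dy": 0, "dz": 0, "rx": 0, "ry": 0, "rz": 0, "jaw": 0.2},
    {"dx": 0, "dy": 0, "dz": 0, "rx": 0, "ry": 0, "rz": 0, "jaw": 0},
    {"dx": 0, "dy": 0, "dz": 0, "rx": 0, "ry": 0, "rz": 0, "jaw": 0},
    {"dx": 0, "dy": 0, "dz": -0.01, "rx": 0, "ry": 0, "rz": 0, "jaw": 0},
    {"dx": 0, "dy": 0, "dz": -0.05, "rx": 0, "ry": 0, "rz": 0, "jaw": 0},
    {"dx": 0, "dy": 0, "dz": -0.1, "rx": 0, "ry": 0, "rz": 0, "jaw": 0},
    {"dx": -0.03, "dy": -0.005, "dz": -0.15, "rx": 0, "ry": 0, "rz": 0, "jaw": 0}
  ]
}}

```text
time: 10.3
tcp_pos: [594.7, 232.8, 239.5]
tool_rot: [-2.347, -2.086, -0.004]
contact_force: [0.7, -0.3, 0.4]
width: 85.2
grip_force: 0.0
```

```bash
python3 chk.py 5 62 106 16 52;  python3 plan.py 482,-100,180,-18 483.5,-303,90,-18.5
```

```text
lower {'n': np.float64(27.0), 'slope': np.float64(-0.0), 'lo': np.float64(-51.6), 'hi': np.float64(51.0), 'mid': np.float64(-0.3), 'N': 169}
upper {'n': np.float64(27.2), 'slope': np.float64(-0.4), 'lo': np.float64(-50.4), 'hi': np.float64(51.5), 'mid': np.float64(0.6), 'N': 232}
t 10.40 [598.3 226.5 244.4] closing -7.3 w 85.7 F [ 0.8 -1.   1. ] q [-0.49  0.7   0.11  1.54 -0.08  0.9  -0.49]
482,-100,180,-18 d [-0.3387 -0.0748  0.0629] r [ 0.0101 -0.0033  0.1873]
483.5,-303,90,-18.5 d [-0.5401 -0.0485  0.1527] r [ 0.0101 -0.0034  0.1961]
```

{"name": "play_rows", "arguments": {
  "rows": [
    {"dx": -0.06, "dy": -0.006, "dz": 0, "rx": 0.001, "ry": 0, "rz": 0.025, "jaw": 0},
    {"dx": -0.12, "dy": -0.012, "dz": 0.01, "rx": 0.002, "ry": 0, "rz": 0.05, "jaw": 0},
    {"dx": -0.18, "dy": -0.018, "dz": 0.02, "rx": 0.003, "ry": -0.001, "rz": 0.075, "jaw": 0},
    {"dx": -0.24, "dy": -0.024, "dz": 0.03, "rx": 0.004, "ry": -0.001, "rz": 0.1, "jaw": 0},
    {"dx": -0.3, "dy": -0.03, "dz": 0.045, "rx": 0.005, "ry": -0.001, "rz": 0.12, "jaw": 0},
    {"dx": -0.36, "dy": -0.036, "dz": 0.06, "rx": 0.006, "ry": -0.002, "rz": 0.14, "jaw": 0},
    {"dx": -0.42, "dy": -0.04, "dz": 0.08, "rx": 0.007, "ry": -0.002, "rz": 0.16, "jaw": 0},
    {"dx": -0.48, "dy": -0.045, "dz": 0.1, "rx": 0.008, "ry": -0.003, "rz": 0.18, "jaw": 0}
  ]
}}

```text
time: 11.4
tcp_pos: [491.9, -241.2, 137.7]
tool_rot: [-2.528, -1.859, 0.011]
contact_force: [0.5, 0.7, -0.9]
width: 85.5
grip_force: 0.0
```

{"name": "play_rows", "arguments": {
  "rows": [
    {"dx": -0.04, "dy": -0.003, "dz": 0.03, "rx": 0, "ry": 0, "rz": 0.01, "jaw": 0},
    {"dx": -0.06, "dy": -0.004, "dz": 0.055, "rx": 0, "ry": 0, "rz": 0.015, "jaw": 0},
    {"dx": -0.06, "dy": -0.004, "dz": 0.06, "rx": 0, "ry": 0, "rz": 0.015, "jaw": 0},
    {"dx": -0.06, "dy": -0.004, "dz": 0.06, "rx": 0, "ry": 0, "rz": 0.015, "jaw": 0},
    {"dx": -0.06, "dy": -0.004, "dz": 0.06, "rx": 0, "ry": 0, "rz": 0.015, "jaw": 0},
    {"dx": -0.06, "dy": -0.004, "dz": 0.06, "rx": 0, "ry": 0, "rz": 0.015, "jaw": 0},
    {"dx": -0.06, "dy": -0.004, "dz": 0.06, "rx": 0, "ry": 0, "rz": 0.015, "jaw": 0},
    {"dx": -0.06, "dy": -0.004, "dz": 0.06, "rx": 0, "ry": 0, "rz": 0.015, "jaw": 0}
  ]
}}

```text
time: 12.4
tcp_pos: [469.8, -295.4, 78.5]
tool_rot: [-2.541, -1.841, 0.013]
contact_force: [0.5, 0.1, -0.1]
width: 85.5
grip_force: 0.0
```

```bash
python3 - <<'E'
from h import *
c=vision.capture('top');np.savez('top6.npz',**c);kt,_=table(c)
print(face(c,601,257.5,112,110,60,83,rad=80,tol=6,k=kt))
E
python3 topchk.py 6:112; python3 plan.py 484,-303,20,-18.6
```

```text
[600.9 257.8  82.8 112.2 624. ]
0:57 126 u end -53.5 n -26.9 29.7 mid 1.4 z 
6:112 139 u end -52.6 n -27.4 29.3 mid 1.0 z 
t 12.45 [ 469.7 -295.5   78.4] closing -18.2 w 85.5 F [ 1.1 -0.6 -0.7] q [ 0.46  0.85  0.02  1.9  -0.03  0.4   0.19]
484,-303,20,-18.6 d [-0.0025  0.0164  0.0583] r [-0.0082  0.0041  0.0078]
```

{"name": "play_rows", "arguments": {
  "rows": [
    {"dx": -0.0025, "dy": 0.016, "dz": 0, "rx": -0.008, "ry": 0.004, "rz": 0.008, "jaw": 0},
    {"dx": -0.0025, "dy": 0.0164, "dz": 0.015, "rx": -0.008, "ry": 0.004, "rz": 0.008, "jaw": 0},
    {"dx": -0.0025, "dy": 0.0164, "dz": 0.04, "rx": -0.008, "ry": 0.004, "rz": 0.008, "jaw": 0},
    {"dx": -0.0025, "dy": 0.0164, "dz": 0.058, "rx": -0.008, "ry": 0.004, "rz": 0.008, "jaw": 0},
    {"dx": -0.0025, "dy": 0.0164, "dz": 0.058, "rx": -0.008, "ry": 0.004, "rz": 0.008, "jaw": 0},
    {"dx": -0.0025, "dy": 0.0164, "dz": 0.058, "rx": -0.008, "ry": 0.004, "rz": 0.008, "jaw": 0.5},
    {"dx": -0.0025, "dy": 0.0164, "dz": 0.058, "rx": -0.008, "ry": 0.004, "rz": 0.008, "jaw": 1},
    {"dx": -0.0025, "dy": 0.0164, "dz": 0.058, "rx": -0.008, "ry": 0.004, "rz": 0.008, "jaw": 1}
  ]
}}

```text
time: 13.45
tcp_pos: [484.3, -303.4, 21.1]
tool_rot: [2.551, 1.832, 0.0]
contact_force: [-0.3, -0.4, 4.3]
width: 58.8
grip_force: 66.6
```

```bash
python3 plan.py 603.5,257.5,270,-7.2
```

```text
t 13.45 [ 484.3 -303.4   21.1] closing -18.6 w 58.8 F [-0.3 -0.4  4.3] q [ 0.47  0.96  0.01  1.86 -0.03  0.32  0.19]
603.5,257.5,270,-7.2 d [ 0.5695 -0.066  -0.2492] r [ 0.001   0.0005 -0.1994]
```

{"name": "play_rows", "arguments": {
  "rows": [
    {"dx": 0, "dy": 0, "dz": -0.02, "rx": 0, "ry": 0, "rz": 0, "jaw": 1},
    {"dx": 0, "dy": 0, "dz": -0.07, "rx": 0, "ry": 0, "rz": 0, "jaw": 1},
    {"dx": 0.03, "dy": -0.003, "dz": -0.12, "rx": 0, "ry": 0, "rz": -0.01, "jaw": 1},
    {"dx": 0.07, "dy": -0.008, "dz": -0.165, "rx": 0, "ry": 0, "rz": -0.03, "jaw": 1},
    {"dx": 0.12, "dy": -0.014, "dz": -0.2, "rx": 0, "ry": 0, "rz": -0.05, "jaw": 1},
    {"dx": 0.18, "dy": -0.02, "dz": -0.21, "rx": 0, "ry": 0, "rz": -0.07, "jaw": 1},
    {"dx": 0.24, "dy": -0.027, "dz": -0.21, "rx": 0, "ry": 0, "rz": -0.09, "jaw": 1},
    {"dx": 0.3, "dy": -0.034, "dz": -0.21, "rx": 0, "ry": 0, "rz": -0.11, "jaw": 1}
  ]
}}

```text
time: 14.45
tcp_pos: [547.5, -6.1, 231.6]
tool_rot: [2.446, 1.97, 0.001]
contact_force: [1.1, 0.0, -3.2]
width: 58.7
grip_force: 66.1
```

{"name": "play_rows", "arguments": {
  "rows": [
    {"dx": 0.06, "dy": -0.001, "dz": 0, "rx": 0, "ry": 0, "rz": -0.02, "jaw": 1},
    {"dx": 0.12, "dy": -0.002, "dz": 0, "rx": 0, "ry": 0, "rz": -0.04, "jaw": 1},
    {"dx": 0.18, "dy": -0.003, "dz": 0, "rx": 0, "ry": 0, "rz": -0.06, "jaw": 1},
    {"dx": 0.225, "dy": -0.003, "dz": 0, "rx": 0, "ry": 0, "rz": -0.08, "jaw": 1},
    {"dx": 0.255, "dy": -0.003, "dz": 0, "rx": 0, "ry": 0, "rz": -0.09, "jaw": 1},
    {"dx": 0.27, "dy": -0.003, "dz": 0, "rx": 0, "ry": 0, "rz": -0.09, "jaw": 1},
    {"dx": 0.27, "dy": -0.003, "dz": 0, "rx": 0, "ry": 0, "rz": -0.09, "jaw": 1},
    {"dx": 0.27, "dy": -0.003, "dz": 0, "rx": 0, "ry": 0, "rz": -0.09, "jaw": 1}
  ]
}}

```text
time: 15.45
tcp_pos: [602.3, 253.8, 230.3]
tool_rot: [2.358, 2.075, -0.003]
contact_force: [0.0, -0.7, -3.0]
width: 58.8
grip_force: 66.1
```

```bash
python3 plan.py 603.3,258.5,230,-7 603.3,258.5,142,-7
```

```text
t 15.45 [602.3 253.8 230.3] closing -7.3 w 58.8 F [ 0.  -0.7 -3. ] q [-0.52  0.74  0.09  1.49 -0.07  0.91 -0.53]
603.3,258.5,230,-7 d [0.0048 0.0004 0.0003] r [-0.0004  0.0021 -0.0055]
603.3,258.5,142,-7 d [0.0049 0.0005 0.0883] r [-0.0004  0.0021 -0.0055]
```

{"name": "play_rows", "arguments": {
  "rows": [
    {"dx": 0.003, "dy": 0, "dz": 0, "rx": 0, "ry": 0, "rz": -0.005, "jaw": 1},
    {"dx": 0.0049, "dy": 0.0005, "dz": 0.015, "rx": 0, "ry": 0.002, "rz": -0.005, "jaw": 1},
    {"dx": 0.0049, "dy": 0.0005, "dz": 0.04, "rx": 0, "ry": 0.002, "rz": -0.005, "jaw": 1},
    {"dx": 0.0049, "dy": 0.0005, "dz": 0.065, "rx": 0, "ry": 0.002, "rz": -0.005, "jaw": 1},
    {"dx": 0.0049, "dy": 0.0005, "dz": 0.083, "rx": 0, "ry": 0.002, "rz": -0.005, "jaw": 1},
    {"dx": 0.0049, "dy": 0.0005, "dz": 0.088, "rx": 0, "ry": 0.002, "rz": -0.005, "jaw": 1},
    {"dx": 0.0049, "dy": 0.0005, "dz": 0.088, "rx": 0, "ry": 0.002, "rz": -0.005, "jaw": 1},
    {"dx": 0.0049, "dy": 0.0005, "dz": 0.088, "rx": 0, "ry": 0.002, "rz": -0.005, "jaw": 1}
  ]
}}

```text
time: 16.45
tcp_pos: [604.0, 261.5, 143.1]
tool_rot: [-2.35, -2.083, -0.005]
contact_force: [-0.3, 0.3, -2.5]
width: 58.8
grip_force: 66.1
```

```bash
python3 chk.py 7 126 152 62 106; python3 topchk.py 6:112 7:157; python3 plan.py
```

```text
lower {'n': np.float64(27.1), 'slope': np.float64(0.3), 'lo': np.float64(-51.3), 'hi': np.float64(52.7), 'mid': np.float64(0.7), 'N': 238}
upper {'n': np.float64(27.4), 'slope': np.float64(-0.0), 'lo': np.float64(-48.6), 'hi': np.float64(55.9), 'mid': np.float64(3.6), 'N': 133}
0:57 126 u end -53.5 n -26.9 29.7 mid 1.4 z 
6:112 139 u end -52.6 n -27.4 29.3 mid 1.0 z 
7:157 132 u end -50.2 n -26.6 30.4 mid 1.9 z 
t 16.55 [603.9 261.5 143.1] closing -6.9 w 59.0 F [ 0.4  0.8 -3.5] q [-0.51  0.85  0.07  1.55 -0.08  0.74 -0.53]
```

View pics/g7.png

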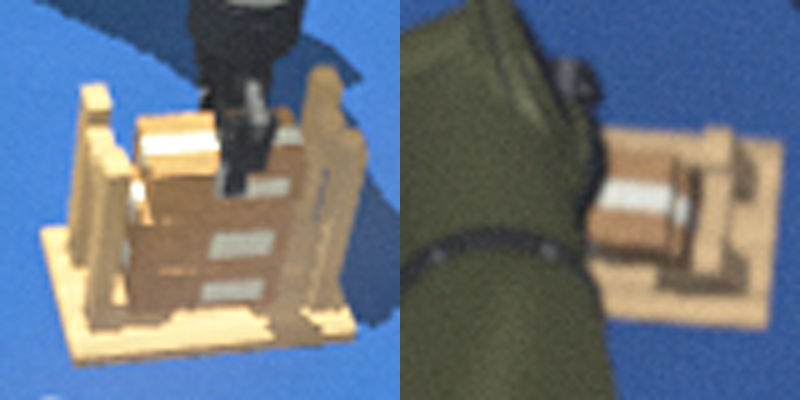

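The flat carton (scene crop (215,150)) sits about 2.6 mm too far along +y over the deep one. Correcting, then lowering close.

{"name": "play_rows", "arguments": {
  "rows": [
    {"dx": -0.0013, "dy": -0.0003, "dz": 0, "rx": 0, "ry": 0, "rz": 0, "jaw": 1},
    {"dx": -0.0027, "dy": -0.0006, "dz": 0.002, "rx": 0, "ry": 0, "rz": 0, "jaw": 1},
    {"dx": -0.0027, "dy": -0.0006, "dz": 0.004, "rx": 0, "ry": 0, "rz": 0, "jaw": 1},
    {"dx": -0.0027, "dy": -0.0006, "dz": 0.006, "rx": 0, "ry": 0, "rz": 0, "jaw": 1},
    {"dx": -0.0027, "dy": -0.0006, "dz": 0.0075, "rx": 0, "ry": 0, "rz": 0, "jaw": 1},
    {"dx": -0.0027, "dy": -0.0006, "dz": 0.0082, "rx": 0, "ry": 0, "rz": 0, "jaw": 1},
    {"dx": -0.0027, "dy": -0.0006, "dz": 0.0082, "rx": 0, "ry": 0, "rz": 0, "jaw": 1},
    {"dx": -0.0027, "dy": -0.0006, "dz": 0.0082, "rx": 0, "ry": 0, "rz": 0, "jaw": 1}
  ]
}}

```text
time: 17.55
tcp_pos: [602.4, 258.7, 134.0]
tool_rot: [-2.35, -2.083, -0.002]
contact_force: [0.4, 0.3, -3.4]
width: 58.9
grip_force: 66.1
```

```bash
python3 chk.py 8 118 143 62 104; python3 topchk.py 6:112 8:149; python3 plan.py
```

```text
lower {'n': np.float64(27.2), 'slope': np.float64(0.3), 'lo': np.float64(-47.4), 'hi': np.float64(51.7), 'mid': np.float64(2.1), 'N': 225}
upper {'n': np.float64(26.2), 'slope': np.float64(-0.9), 'lo': np.float64(-49.5), 'hi': np.float64(53.2), 'mid': np.float64(1.8), 'N': 118}
0:57 126 u end -53.5 n -26.9 29.7 mid 1.4 z 
6:112 139 u end -52.6 n -27.4 29.3 mid 1.0 z 
8:149 149 u end -53.2 n -28.0 29.0 mid 0.5 z 
t 17.65 [602.4 258.7 134. ] closing -6.9 w 58.3 F [-0.3  0.2 -3.1] q [-0.51  0.86  0.07  1.57 -0.08  0.72 -0.52]
```

{"name": "play_rows", "arguments": {
  "rows": [
    {"dx": 0, "dy": 0.0007, "dz": 0, "rx": 0, "ry": 0, "rz": 0, "jaw": 1},
    {"dx": 0, "dy": 0.0007, "dz": 0.0004, "rx": 0, "ry": 0, "rz": 0, "jaw": 1},
    {"dx": 0, "dy": 0.0007, "dz": 0.0008, "rx": 0, "ry": 0, "rz": 0, "jaw": 1},
    {"dx": 0, "dy": 0.0007, "dz": 0.0012, "rx": 0, "ry": 0, "rz": 0, "jaw": 1},
    {"dx": 0, "dy": 0.0007, "dz": 0.0015, "rx": 0, "ry": 0, "rz": 0, "jaw": 1},
    {"dx": 0, "dy": 0.0007, "dz": 0.0015, "rx": 0, "ry": 0, "rz": 0, "jaw": 1},
    {"dx": 0, "dy": 0.0007, "dz": 0.0015, "rx": 0, "ry": 0, "rz": 0, "jaw": 1},
    {"dx": 0, "dy": 0.0007, "dz": 0.0015, "rx": 0, "ry": 0, "rz": 0, "jaw": 1}
  ]
}}

```text
time: 18.65
tcp_pos: [603.2, 258.6, 133.2]
tool_rot: [-2.35, -2.083, -0.003]
contact_force: [-1.8, -0.6, 6.2]
width: 59.0
grip_force: 67.0
```

Contact made. Release and retreat.

{"name": "play_rows", "arguments": {
  "rows": [
    {"dx": 0, "dy": 0, "dz": 0, "rx": 0, "ry": 0, "rz": 0, "jaw": 0.28},
    {"dx": 0, "dy": 0, "dz": 0, "rx": 0, "ry": 0, "rz": 0, "jaw": 0.2},
    {"dx": 0, "dy": 0, "dz": 0, "rx": 0, "ry": 0, "rz": 0, "jaw": 0},
    {"dx": 0, "dy": 0, "dz": 0, "rx": 0, "ry": 0, "rz": 0, "jaw": 0},
    {"dx": 0, "dy": 0, "dz": -0.01, "rx": 0, "ry": 0, "rz": 0, "jaw": 0},
    {"dx": 0, "dy": 0, "dz": -0.05, "rx": 0, "ry": 0, "rz": 0, "jaw": 0},
    {"dx": 0, "dy": 0, "dz": -0.1, "rx": 0, "ry": 0, "rz": 0, "jaw": 0},
    {"dx": 0, "dy": 0, "dz": -0.11, "rx": 0, "ry": 0, "rz": 0, "jaw": 0}
  ]
}}

```text
time: 19.65
tcp_pos: [605.5, 259.1, 247.2]
tool_rot: [2.35, 2.083, 0.015]
contact_force: [0.8, -1.0, 0.1]
width: 85.3
grip_force: 0.0
```

```bash
python3 plan.py 664,-130,120,-1 664,-130,90,-1
```

```text
t 19.65 [605.5 259.1 247.2] closing -6.9 w 85.3 F [ 0.8 -1.   0.1] q [-0.52  0.73  0.09  1.47 -0.07  0.94 -0.53]
664,-130,120,-1 d [-0.3801  0.1039  0.1256] r [ 0.0072 -0.0059 -0.1028]
664,-130,90,-1 d [-0.3803  0.1037  0.1556] r [ 0.0072 -0.0059 -0.1028]
```

{"name": "play_rows", "arguments": {
  "rows": [
    {"dx": -0.06, "dy": 0.016, "dz": 0, "rx": 0.001, "ry": -0.001, "rz": -0.016, "jaw": 0},
    {"dx": -0.12, "dy": 0.033, "dz": 0, "rx": 0.002, "ry": -0.002, "rz": -0.032, "jaw": 0},
    {"dx": -0.178, "dy": 0.049, "dz": 0.01, "rx": 0.003, "ry": -0.003, "rz": -0.05, "jaw": 0},
    {"dx": -0.236, "dy": 0.065, "dz": 0.03, "rx": 0.005, "ry": -0.004, "rz": -0.065, "jaw": 0},
    {"dx": -0.29, "dy": 0.08, "dz": 0.06, "rx": 0.006, "ry": -0.005, "rz": -0.08, "jaw": 0},
    {"dx": -0.34, "dy": 0.093, "dz": 0.09, "rx": 0.007, "ry": -0.006, "rz": -0.095, "jaw": 0},
    {"dx": -0.375, "dy": 0.102, "dz": 0.12, "rx": 0.007, "ry": -0.006, "rz": -0.103, "jaw": 0},
    {"dx": -0.38, "dy": 0.104, "dz": 0.145, "rx": 0.007, "ry": -0.006, "rz": -0.103, "jaw": 0}
  ]
}}

```text
time: 20.65
tcp_pos: [659.6, -136.5, 95.0]
tool_rot: [-2.245, -2.195, 0.018]
contact_force: [0.4, -0.3, 0.5]
width: 85.6
grip_force: 0.0
```

```bash
python3 chk.py 9 116 144 62 106; python3 - <<'E'
from h import *
for n in('scene','top'):
    c=dict(np.load(n+'9.npz'));c0=dict(np.load(n+'0.npz'));k,_=table(c0)
    x=606 if n=='scene' else 601
    print(n,face(c,x,257,148,110,60,83,rad=72,tol=5,k=k))
E
python3 plan.py 664,-129.5,16,-1
```

```text
lower {'n': np.float64(26.9), 'slope': np.float64(-0.2), 'lo': np.float64(-49.9), 'hi': np.float64(53.2), 'mid': np.float64(1.6), 'N': 232}
upper {'n': np.float64(27.1), 'slope': np.float64(-0.4), 'lo': np.float64(-51.8), 'hi': np.float64(54.0), 'mid': np.float64(1.1), 'N': 159}
scene [607.  256.1  84.2 147.8 383. ]
top [601.  257.5  83.4 147.7 643. ]
t 20.75 [ 658.  -132.4   93.3] closing -1.1 w 85.5 F [ 0.4  1.3 -0.3] q [0.13 0.94 0.   1.51 0.01 0.71 0.1 ]
664,-129.5,16,-1 d [0.0032 0.007  0.0772] r [-0.0143  0.0034 -0.0018]
```

View pics/g9.png

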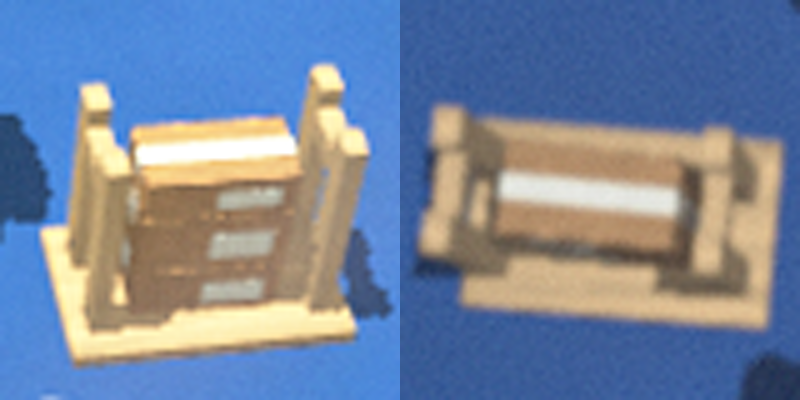

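The stack is flush in both views (scene crop (210,215), top crop (590,195)). Now the bar.

{"name": "play_rows", "arguments": {
  "rows": [
    {"dx": 0.003, "dy": 0.007, "dz": 0, "rx": -0.014, "ry": 0.003, "rz": -0.002, "jaw": 0},
    {"dx": 0.003, "dy": 0.007, "dz": 0.02, "rx": -0.014, "ry": 0.003, "rz": -0.002, "jaw": 0},
    {"dx": 0.003, "dy": 0.007, "dz": 0.05, "rx": -0.014, "ry": 0.003, "rz": -0.002, "jaw": 0},
    {"dx": 0.003, "dy": 0.007, "dz": 0.07, "rx": -0.014, "ry": 0.003, "rz": -0.002, "jaw": 0.3},
    {"dx": 0.003, "dy": 0.007, "dz": 0.075, "rx": -0.014, "ry": 0.003, "rz": -0.002, "jaw": 0.3},
    {"dx": 0.003, "dy": 0.007, "dz": 0.075, "rx": -0.014, "ry": 0.003, "rz": -0.002, "jaw": 0.3},
    {"dx": 0.003, "dy": 0.007, "dz": 0.075, "rx": -0.014, "ry": 0.003, "rz": -0.002, "jaw": 0.3},
    {"dx": 0.003, "dy": 0.007, "dz": 0.075, "rx": -0.014, "ry": 0.003, "rz": -0.002, "jaw": 0.3}
  ]
}}

```text
time: 21.75
tcp_pos: [668.0, -128.6, 22.5]
tool_rot: [2.234, 2.2, 0.008]
contact_force: [0.7, -0.5, -0.1]
width: 59.6
grip_force: 0.0
```

```bash
python3 plan.py 664,-129.5,17,-1
```

```text
t 21.75 [ 668.  -128.6   22.5] closing -0.9 w 59.6 F [ 0.7 -0.5 -0.1] q [ 0.12  1.04 -0.01  1.52  0.01  0.58  0.1 ]
664,-129.5,17,-1 d [-0.001  -0.004   0.0055] r [0.0081 0.0008 0.0024]
```

{"name": "play_rows", "arguments": {
  "rows": [
    {"dx": 0, "dy": -0.004, "dz": 0.003, "rx": 0.008, "ry": 0.001, "rz": 0.002, "jaw": 0.3},
    {"dx": 0, "dy": -0.004, "dz": 0.005, "rx": 0.008, "ry": 0.001, "rz": 0.002, "jaw": 0.3},
    {"dx": 0, "dy": -0.004, "dz": 0.005, "rx": 0.008, "ry": 0.001, "rz": 0.002, "jaw": 0.5},
    {"dx": 0, "dy": -0.004, "dz": 0.005, "rx": 0.008, "ry": 0.001, "rz": 0.002, "jaw": 0.65},
    {"dx": 0, "dy": -0.004, "dz": 0.005, "rx": 0.008, "ry": 0.001, "rz": 0.002, "jaw": 0.8},
    {"dx": 0, "dy": -0.004, "dz": 0.005, "rx": 0.008, "ry": 0.001, "rz": 0.002, "jaw": 1},
    {"dx": 0, "dy": -0.004, "dz": 0.005, "rx": 0.008, "ry": 0.001, "rz": 0.002, "jaw": 1},
    {"dx": 0, "dy": -0.004, "dz": 0.005, "rx": 0.008, "ry": 0.001, "rz": 0.002, "jaw": 1}
  ]
}}

```text
time: 22.75
tcp_pos: [663.6, -128.4, 16.8]
tool_rot: [-2.24, -2.202, 0.001]
contact_force: [-0.7, 0.1, 2.7]
width: 22.5
grip_force: 61.2
```

```bash
python3 plan.py 602,259,240,-5.3
```

```text
t 22.75 [ 663.6 -128.4   16.8] closing -1.0 w 22.5 F [-0.7  0.1  2.7] q [ 0.13  1.05 -0.    1.52  0.01  0.57  0.1 ]
602,259,240,-5.3 d [ 0.3864 -0.0684 -0.223 ] r [-0.0009 -0.0003  0.0756]
```

{"name": "play_rows", "arguments": {
  "rows": [
    {"dx": 0, "dy": 0, "dz": -0.02, "rx": 0, "ry": 0, "rz": 0, "jaw": 1},
    {"dx": 0, "dy": 0, "dz": -0.07, "rx": 0, "ry": 0, "rz": 0, "jaw": 1},
    {"dx": 0.01, "dy": -0.002, "dz": -0.125, "rx": 0, "ry": 0, "rz": 0, "jaw": 1},
    {"dx": 0.04, "dy": -0.008, "dz": -0.175, "rx": 0, "ry": 0, "rz": 0.01, "jaw": 1},
    {"dx": 0.08, "dy": -0.015, "dz": -0.205, "rx": 0, "ry": 0, "rz": 0.02, "jaw": 1},
    {"dx": 0.13, "dy": -0.023, "dz": -0.215, "rx": 0, "ry": 0, "rz": 0.03, "jaw": 1},
    {"dx": 0.185, "dy": -0.033, "dz": -0.215, "rx": 0, "ry": 0, "rz": 0.04, "jaw": 1},
    {"dx": 0.24, "dy": -0.043, "dz": -0.215, "rx": 0, "ry": 0, "rz": 0.05, "jaw": 1}
  ]
}}

```text
time: 23.75
tcp_pos: [624.2, 113.8, 233.1]
tool_rot: [-2.295, -2.145, -0.001]
contact_force: [1.0, -0.4, -1.2]
width: 22.5
grip_force: 60.7
```

{"name": "play_rows", "arguments": {
  "rows": [
    {"dx": 0.05, "dy": -0.007, "dz": 0, "rx": 0, "ry": 0, "rz": 0.01, "jaw": 1},
    {"dx": 0.095, "dy": -0.013, "dz": 0, "rx": 0, "ry": 0, "rz": 0.02, "jaw": 1},
    {"dx": 0.125, "dy": -0.017, "dz": 0, "rx": 0, "ry": 0, "rz": 0.026, "jaw": 1},
    {"dx": 0.145, "dy": -0.019, "dz": 0, "rx": 0, "ry": 0, "rz": 0.026, "jaw": 1},
    {"dx": 0.15, "dy": -0.02, "dz": 0, "rx": 0, "ry": 0, "rz": 0.026, "jaw": 1},
    {"dx": 0.15, "dy": -0.02, "dz": 0, "rx": 0, "ry": 0, "rz": 0.026, "jaw": 1},
    {"dx": 0.15, "dy": -0.02, "dz": 0, "rx": 0, "ry": 0, "rz": 0.026, "jaw": 1},
    {"dx": 0.15, "dy": -0.02, "dz": 0, "rx": 0, "ry": 0, "rz": 0.026, "jaw": 1}
  ]
}}

```text
time: 24.75
tcp_pos: [615.2, 261.8, 231.9]
tool_rot: [-2.324, -2.113, 0.002]
contact_force: [-0.3, 0.6, -0.7]
width: 22.4
grip_force: 60.7
```

```bash
python3 plan.py 601.4,262,200,-5.3
```

```text
t 24.75 [615.2 261.8 231.9] closing -5.4 w 22.4 F [-0.3  0.6 -0.7] q [-0.51  0.76  0.08  1.44 -0.07  0.95 -0.51]
601.4,262,200,-5.3 d [-0.0011 -0.0137  0.0319] r [-0.0013  0.0003 -0.0023]
```

{"name": "play_rows", "arguments": {
  "rows": [
    {"dx": -0.001, "dy": -0.007, "dz": 0, "rx": 0, "ry": 0, "rz": 0, "jaw": 1},
    {"dx": -0.001, "dy": -0.0137, "dz": 0, "rx": -0.001, "ry": 0, "rz": -0.002, "jaw": 1},
    {"dx": -0.001, "dy": -0.0137, "dz": 0.01, "rx": -0.001, "ry": 0, "rz": -0.002, "jaw": 1},
    {"dx": -0.001, "dy": -0.0137, "dz": 0.025, "rx": -0.001, "ry": 0, "rz": -0.002, "jaw": 1},
    {"dx": -0.001, "dy": -0.0137, "dz": 0.03, "rx": -0.001, "ry": 0, "rz": -0.002, "jaw": 1},
    {"dx": -0.001, "dy": -0.0137, "dz": 0.03, "rx": -0.001, "ry": 0, "rz": -0.002, "jaw": 1},
    {"dx": -0.001, "dy": -0.0137, "dz": 0.03, "rx": -0.001, "ry": 0, "rz": -0.002, "jaw": 1},
    {"dx": -0.001, "dy": -0.0137, "dz": 0.03, "rx": -0.001, "ry": 0, "rz": -0.002, "jaw": 1}
  ]
}}

```text
time: 25.75
tcp_pos: [601.4, 263.6, 202.2]
tool_rot: [-2.32, -2.118, -0.001]
contact_force: [-0.1, 0.1, -1.9]
width: 22.5
grip_force: 60.7
```

```bash
cat > barchk.py <<'E'
from h import *
import sys
tag,zb=sys.argv[1],float(sys.argv[2])
crs=[]
for n,cx in(('scene',606),('top',599.)):
    c=vision.capture(n);np.savez(f'{n}{tag}.npz',**c);c0=dict(np.load(n+'0.npz'));k,_=table(c0)
    a=np.radians(84.7)
    for nm,C,z,t in(('cheek',c0,175.7,5),('bar',c,zb,5)):
        P=cloud(C);P[:,2]-=P[:,:2]@k[:2]+k[2];d=P[:,:2]-[cx,260]
        u=d@[np.cos(a),np.sin(a)];v=d@[np.sin(a),-np.cos(a)]
        m=(abs(P[:,2]-z)<t)&(abs(v)<60)&(abs(u)<120)
        for s in(-1,1):
            g=m&(s*u>66)
            if g.sum()>8: print(n,nm,s,g.sum(),'v %.1f..%.1f'%tuple(np.percentile(v[g],[2,98])),'u %.1f..%.1f'%tuple(np.percentile(u[g],[1,99])),'z %.1f'%np.median(P[g,2]))
    q=c['mtx']@(c['R']@np.array([603,257,140.])+c['t']);u,v=(q[:2]/q[2]).astype(int)
    crs.append(cv2.resize(c['img'][v-40:v+40,u-40:u+40],None,fx=5,fy=5,interpolation=cv2.INTER_CUBIC))
cv2.imwrite(f'pics/g{tag}.png',np.hstack(crs))
E
python3 barchk.py 10 205; python3 plan.py
```

```text
scene cheek -1 62 v -46.0..43.7 u -92.3..-74.8 z 175.7
scene cheek 1 61 v -45.3..44.4 u 73.0..90.7 z 175.9
scene bar -1 57 v -13.8..11.3 u -99.1..-66.9 z 205.7
scene bar 1 56 v -14.0..9.3 u 67.2..102.0 z 204.8
top cheek -1 85 v -44.7..44.6 u -90.8..-75.0 z 176.1
top cheek 1 87 v -43.1..44.1 u 74.3..91.8 z 175.9
top bar -1 83 v -11.9..11.4 u -98.1..-66.4 z 205.7
t 25.85 [601.3 263.6 202.2] closing -5.2 w 22.2 F [ 0.9 -1.   0.1] q [-0.52  0.78  0.07  1.51 -0.07  0.86 -0.51]
```

View pics/g10.png

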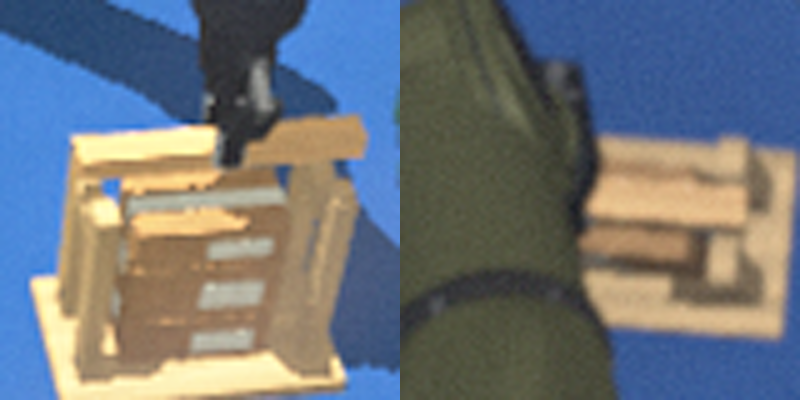

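The bar is over both notches, within about 1 mm of their middle. Lowering it.

{"name": "play_rows", "arguments": {
  "rows": [
    {"dx": -0.0015, "dy": 0.0005, "dz": 0.005, "rx": 0, "ry": 0, "rz": 0, "jaw": 1},
    {"dx": -0.0015, "dy": 0.0005, "dz": 0.012, "rx": 0, "ry": 0, "rz": 0, "jaw": 1},
    {"dx": -0.0015, "dy": 0.0005, "dz": 0.018, "rx": 0, "ry": 0, "rz": 0, "jaw": 1},
    {"dx": -0.0015, "dy": 0.0005, "dz": 0.023, "rx": 0, "ry": 0, "rz": 0, "jaw": 1},
    {"dx": -0.0015, "dy": 0.0005, "dz": 0.0255, "rx": 0, "ry": 0, "rz": 0, "jaw": 1},
    {"dx": -0.0015, "dy": 0.0005, "dz": 0.0262, "rx": 0, "ry": 0, "rz": 0, "jaw": 1},
    {"dx": -0.0015, "dy": 0.0005, "dz": 0.0262, "rx": 0, "ry": 0, "rz": 0, "jaw": 1},
    {"dx": -0.0015, "dy": 0.0005, "dz": 0.0262, "rx": 0, "ry": 0, "rz": 0, "jaw": 1}
  ]
}}

```text
time: 26.85
tcp_pos: [601.5, 262.1, 175.9]
tool_rot: [-2.32, -2.118, -0.001]
contact_force: [0.3, -0.1, 0.3]
width: 22.3
grip_force: 60.7
```

{"name": "play_rows", "arguments": {
  "rows": [
    {"dx": 0, "dy": 0, "dz": 0.0003, "rx": 0, "ry": 0, "rz": 0, "jaw": 1},
    {"dx": 0, "dy": 0, "dz": 0.0006, "rx": 0, "ry": 0, "rz": 0, "jaw": 1},
    {"dx": 0, "dy": 0, "dz": 0.0009, "rx": 0, "ry": 0, "rz": 0, "jaw": 1},
    {"dx": 0, "dy": 0, "dz": 0.0012, "rx": 0, "ry": 0, "rz": 0, "jaw": 1},
    {"dx": 0, "dy": 0, "dz": 0.0012, "rx": 0, "ry": 0, "rz": 0, "jaw": 1},
    {"dx": 0, "dy": 0, "dz": 0.0012, "rx": 0, "ry": 0, "rz": 0, "jaw": 1},
    {"dx": 0, "dy": 0, "dz": 0.0012, "rx": 0, "ry": 0, "rz": 0, "jaw": 1},
    {"dx": 0, "dy": 0, "dz": 0.0012, "rx": 0, "ry": 0, "rz": 0, "jaw": 1}
  ]
}}

```text
time: 27.85
tcp_pos: [601.4, 262.0, 174.8]
tool_rot: [-2.32, -2.118, -0.0]
contact_force: [-1.4, -0.7, 5.6]
width: 22.8
grip_force: 61.4
```

Seated. Release and retreat.

{"name": "play_rows", "arguments": {
  "rows": [
    {"dx": 0, "dy": 0, "dz": 0, "rx": 0, "ry": 0, "rz": 0, "jaw": 0.68},
    {"dx": 0, "dy": 0, "dz": 0, "rx": 0, "ry": 0, "rz": 0, "jaw": 0.6},
    {"dx": 0, "dy": 0, "dz": 0, "rx": 0, "ry": 0, "rz": 0, "jaw": 0.4},
    {"dx": 0, "dy": 0, "dz": 0, "rx": 0, "ry": 0, "rz": 0, "jaw": 0.3},
    {"dx": 0, "dy": 0, "dz": -0.01, "rx": 0, "ry": 0, "rz": 0, "jaw": 0.3},
    {"dx": 0, "dy": 0, "dz": -0.04, "rx": 0, "ry": 0, "rz": 0, "jaw": 0.3},
    {"dx": 0, "dy": 0, "dz": -0.09, "rx": 0, "ry": 0, "rz": 0, "jaw": 0.3},
    {"dx": 0, "dy": 0, "dz": -0.1, "rx": 0, "ry": 0, "rz": 0, "jaw": 0.3}
  ]
}}

```text
time: 28.85
tcp_pos: [603.7, 262.7, 279.1]
tool_rot: [2.319, 2.116, 0.012]
contact_force: [0.8, -0.9, 0.3]
width: 59.9
grip_force: 0.0
```

{"name": "play_rows", "arguments": {
  "rows": [
    {"dx": -0.05, "dy": -0.005, "dz": 0, "rx": 0, "ry": 0, "rz": 0, "jaw": 0.3},
    {"dx": -0.1, "dy": -0.01, "dz": 0, "rx": 0, "ry": 0, "rz": 0, "jaw": 0.3},
    {"dx": -0.15, "dy": -0.015, "dz": 0, "rx": 0, "ry": 0, "rz": 0, "jaw": 0.3},
    {"dx": -0.2, "dy": -0.02, "dz": 0, "rx": 0, "ry": 0, "rz": 0, "jaw": 0.3},
    {"dx": -0.25, "dy": -0.03, "dz": 0, "rx": 0, "ry": 0, "rz": 0, "jaw": 0.3},
    {"dx": -0.28, "dy": -0.04, "dz": 0, "rx": 0, "ry": 0, "rz": 0, "jaw": 0.3},
    {"dx": -0.28, "dy": -0.04, "dz": 0, "rx": 0, "ry": 0, "rz": 0, "jaw": 0.3},
    {"dx": -0.28, "dy": -0.04, "dz": 0, "rx": 0, "ry": 0, "rz": 0, "jaw": 0.3}
  ]
}}

```text
time: 29.85
tcp_pos: [536.4, -12.2, 274.4]
tool_rot: [-2.318, -2.118, -0.001]
contact_force: [0.0, 1.0, -0.4]
width: 60.0
grip_force: 0.0
```

```bash
python3 barchk.py 11 178; python3 plan.py
```

```text
scene cheek -1 62 v -46.0..43.7 u -92.3..-74.8 z 175.7
scene cheek 1 61 v -45.3..44.4 u 73.0..90.7 z 175.9
scene bar -1 113 v -47.4..42.1 u -100.2..-67.3 z 176.4
scene bar 1 102 v -43.5..42.2 u 66.1..98.6 z 176.6
top cheek -1 85 v -44.7..44.6 u -90.8..-75.0 z 176.1
top cheek 1 87 v -43.1..44.1 u 74.3..91.8 z 175.9
top bar -1 155 v -42.4..43.6 u -99.4..-67.9 z 177.1
top bar 1 164 v -42.6..43.1 u 66.9..99.0 z 176.8
t 29.95 [536.6 -11.6 274.3] closing -5.1 w 60.4 F [0.9 1.  0.5] q [-0.1   0.53  0.06  1.8  -0.04  0.81 -0.11]
```

View pics/g11.png

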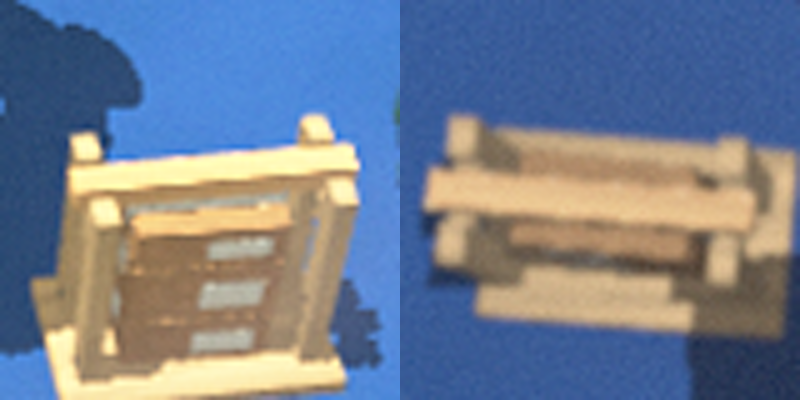

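The bar lies down in both notches (scene crop (80,180) to (350,160)), centred lengthwise at ±99 mm, and the column under it is flush. Handing in.

```bash
python3 -c "
from station import ticket
print(ticket.sign_off())"
```

```text
the job is handed in; nothing more can be done
None
```

The job is handed in at about 30 s: in the last pictures the deep and flat cartons are flush on the bottom one, and the bar rests in both notches; the tin, last and hammer were kept clear of but not re-measured.

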